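Feel for the empty tray cell, then stand the brass sleeve in it

ROBOT

A 6-joint arm with a two-finger parallel gripper is mounted at the origin on the work surface. World frame = base frame: x ahead of the robot, y to its left, z up, the work surface at z = 0. Lengths are in m, angles in degrees, forces in N, time in s.
With the tool pointing down it reaches from about 0.4 to 0.925 m from the base axis. Payload 12.5 kg.
Tool frame: the origin (TCP) lies at the very end of the fingers, on their centre line; the grasp point (between the pads) lies 19 mm behind it; z points along the fingers, y is the line along which they close (so a half turn about z gives the same grasp; the last joint's range is limited). The gripper opens to 95 mm and grips with 3 to 60 N. Pads are 20 mm wide; open, the fingers measure 119 mm over their backs; the gripper's body (75 mm by 180 mm) begins 59 mm behind the grasp point.
Start: joints at [62.132, 28.126, 89.318, -0, 62.55, -6.05], TCP at [0.232, 0.58, 0.215] pointing down, gripper open.
Joint ranges: [-177.58, 177.58], [-47.91, 125.51], [2.72, 160], [-65.01, 245.01], [3.68, 167.84], [-153.87, 153.87]. Speed limits (degrees/s): [127.2, 127.2, 159.86, 180, 180, 180].

INTERFACE

Orientations are given as a 3x3 rotation matrix whose columns are the frame's x, y, z axes.
In Python, from plant import * gives the robot as it stands.
- The arm moves only by the shell command python3 -m inch 'ROWS' [FORCE]. ROWS is JSON, a list that holds one entry, the list of rows, each a list of 7 numbers: the shift along the tool's x, y, z as a fraction of full scale, then the turn, a rotation vector about the tool's x, y, z as a fraction of full scale, then the gripper command: -1 is shut, 1 is fully open, values between are in proportion. In form: [[[dx, dy, dz, rx, ry, rz, jaw], ...]]. A call has 1 to 10 rows; each row is the pose to reach, as a shift and turn from the pose commanded when the call began, along the tool's axes at that moment, turning the shorter way round; what a row does not reach only later rows make up. Full scale, the value 1, is 0.4 m for a shift and 180 degrees for a turn. A row lasts 1/10 s, in which the tool goes at most 50 mm and 8.59 degrees, less where a joint would pass 70% of its speed; a pose out of reach is approached as far as the arm can. A call with a number of a shift or a turn outside -1 to 1 is refused whole. A call with a gripper value outside its range is refused whole. The fingers move at their own pace and stop on an object; FORCE is the grip in N (left out, the last holds). Time passes only in rows, so rows that repeat a pose let the fingers close. It gives the time, the measured TCP pose, the force, the opening and the grip force at its end, in the units of the state.
- get_state(): the state, without advancing time (a new reading comes with each control period).
- camera(name): name is "scene" or "top" or "wrist"; returns a dict with "color" (420x560x3 uint8, red, green, blue), "z_map" (420x560 float32, m along the optical axis (not along the pixel's ray), 0 where there is no reading), "K" (3x3 intrinsics, pixels), "dist" ([k1, k2, p1, p2, k3] as OpenCV has them; the pictures are not rectified), "R" (3x3) and "t" (3): a world point X has camera coordinates R X + t; the wrist camera has in their place "tool_from_camera" (4x4, takes a point from camera to tool coordinates, whose origin is the TCP and whose axes are the flange's). Camera axes: x right, y down, z forward; pixel columns grow to the right and rows downward; lengths in m; the calibration is good to about 2 mm. A picture is of the moment at which its call begins: read the wrist's pose just before it.
- job_done(): hands the job in; it is judged then, once.
The state is a dict: "time_s": time; "joint_positions": joint angles; "joint_velocities": joint speeds; "joint_torque": joint torques, N m; "tool_pos": TCP position; "tool_rot": TCP orientation; "contact_force": force on the tool from outside, world axes, zero at the start; "wrist_torque": the same for the moment, N m; "gripper_width": finger opening in m; "finger_force": force on a finger pad.
Only numpy, scipy, OpenCV 4.12 (cv2) and the standard library are available. Lean on these libraries where they do the work, as an engineer would, in place of code of your own. Each camera call takes 0.05 s, during which the arm holds its last target. There are 200 camera calls.

TASK

One of the three large front cells of the blue assortment tray is empty. First touch its bottom with your bare fingertips to make sure nothing is in it, then pick up the brass sleeve and stand it upright in that cell, lowering it right down to the bottom before letting go. Leave the two steel rings lying in their cells.

Things in the scene. Friction and masses are not known exactly. Their poses are not given: they have to be found in the camera images.
- empty_cell: Rigid bottom of the empty cell, 70 mm square inside. Origin: its centre on the upper face, 6 mm above the bench; x, y along the walls (4 mm thick, tops 18 mm above origin). Fixed blue tray, 132 (x) by 226 mm (y): front row (-x, nearest the robot) of three such cells side by side along y, 74 mm apart, any of them the empty one; behind (+x) cork blocks with pins, at most 28 mm above the bench.
- brass_center (a point): Brass sleeve (plain closed cylinder) with two copper bands, 36 mm diameter, 84 mm high, about 0.4 kg, upright on the bench to the left (+y) of the tray. Point: its centre, 42 mm above its underside, z along its axis. Two sleeves of the same size, dark steel and dark wood, stand at least 90 mm away (centre to centre), and a roll of brown tape farther off: not needed.
- ring1_center (a point): Bright steel ring lying flat in one of the other two front cells, 42 mm outer and 22 mm inner diameter, 22 mm high, so its top is 26 mm above the bench, just above the tray walls. The point is its centre, 11 mm above its underside. It is to be left in its cell.
- ring2_center (a point): Bright steel ring lying flat in one of the other two front cells, 42 mm outer and 22 mm inner diameter, 22 mm high, so its top is 26 mm above the bench, just above the tray walls. The point is its centre, 11 mm above its underside. It is to be left in its cell.

How it is judged:
By the outcome, as a careful person would: the job done as asked, in the order asked, and still so for the second after the job is handed in, with the robot touching nothing.
It also fails if it takes over 48 s, if anything falls off the work surface, if the arm or the gripper's body presses on something with over 40 N, if the wrist force passes 120 N, or if a joint passes its speed limit or range.

## Working session

There is one attempt and no reset: what is moved stays moved. The work goes in short steps, Python scripts to look and compute and a shell command to move; the robot and the scene stay as the last step left them, time stands still between calls to the robot, and variables do not carry over. Pictures are saved under pics/ and viewed, at most 10 in all, crops included, and the job is handed in when it is done.

```bash
mkdir -p pics; cat > h.py <<'E'
import sys; sys.path.insert(0,'.')
from plant import *
import numpy as np, cv2
def cloud(c, Rw=None, tw=None):
    z=c["z_map"]; h,w=z.shape
    u,v=np.meshgrid(np.arange(w),np.arange(h))
    p=cv2.undistortPoints(np.stack([u,v],-1).reshape(-1,1,2).astype(np.float64),np.array(c["K"]),np.array(c["dist"])).reshape(h,w,2)
    P=np.dstack([p*z[...,None],z])
    if "R" in c: X=(P-np.array(c["t"]))@np.array(c["R"])
    else:
        T=np.array(c["tool_from_camera"]); X=(P@T[:3,:3].T+T[:3,3])@Rw.T+tw
    X[z==0]=np.nan
    return X
E
python3 - <<'E'
from h import *
s=get_state(); print({k:np.round(v,3).tolist() for k,v in s.items()})
ims=[]
for n in ["top","scene"]:
    c=camera(n); np.save(f'{n}.npy',c,allow_pickle=True); cv2.imwrite(f'pics/{n}.png',c["color"][...,::-1])
    print(n, np.round(-np.array(c["R"]).T@np.array(c["t"]),3))
E
```

```text
{'time_s': 0.0, 'joint_positions': [62.131, 28.164, 89.351, 0.001, 62.55, -6.052], 'joint_velocities': [0.06, 0.022, -0.001, -0.001, -0.021, -0.072], 'joint_torque': [0.002, -61.265, -25.818, 0.069, 0.048, -0.0], 'tool_pos': [0.232, 0.58, 0.214], 'tool_rot': [[-0.928, 0.372, -0.001], [0.372, 0.928, -0.001], [0.0, -0.001, -1.0]], 'contact_force': [0.355, -0.339, -0.48], 'wrist_torque': [-0.012, 0.025, 0.021], 'finger_force': 0.0, 'gripper_width': 0.095}
top [0.499 0.044 1.072]
scene [1.081 0.033 0.487]
```

View pics/top.png

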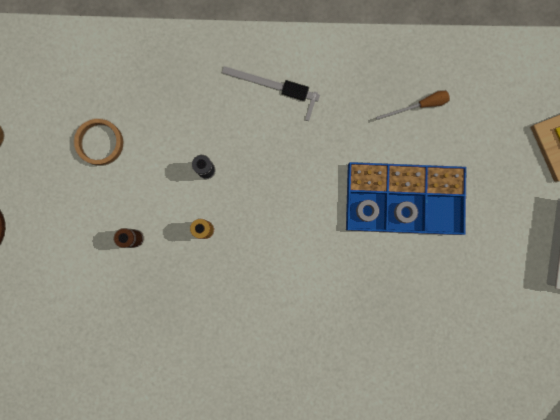

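View pics/scene.png

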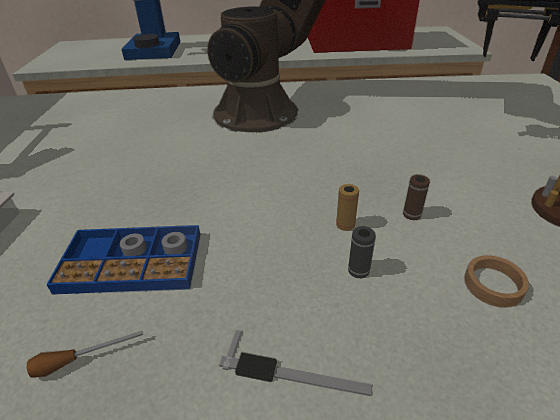

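The top view shows the tray at cols 347–466, rows 162–235. Rings are at (368,210) and (407,212), and the empty cell is the rightmost (-y) one at (444,214). The brass sleeve is at (202,229), with dark steel at (203,166) and wood at (127,238). The scene view agrees. Next I measure.

```bash
python3 - <<'E'
from h import *
for n in ["top","scene"]:
    c=np.load(f'{n}.npy',allow_pickle=True).item(); X=cloud(c)
    hsv=cv2.cvtColor(c["color"],cv2.COLOR_RGB2HSV); H,S,V=cv2.split(hsv)
    rng=(X[...,0]>.3)&(X[...,0]<.75)
    blue=(H>100)&(H<130)&(S>140)&rng&(np.abs(X[...,1])<.6)
    k,l,st,_=cv2.connectedComponentsWithStats(blue.astype(np.uint8)); i=1+st[1:,4].argmax(); m=l==i
    P=X[m]; hi=P[P[:,2]>.018]; fl=P[(P[:,2]>.002)&(P[:,2]<.010)]
    r=cv2.minAreaRect(hi[:,:2].astype(np.float32)*1000); print(n,'tray rect',r,'ztop',np.median(hi[:,2]),'floor z',np.median(fl[:,2]))
    print(' box',np.round(cv2.boxPoints(r),1).tolist())
    br=(H>12)&(H<28)&(S>130)&(X[...,1]>.1)&(X[...,2]>.01)&rng
    k,l,st,_=cv2.connectedComponentsWithStats(br.astype(np.uint8))
    for i in range(1,k):
        if st[i,4]>40:
            Q=X[l==i]; t=Q[Q[:,2]>.078]; print(' brass',st[i],np.round(np.median(Q,0),4),'top',len(t),np.round(cv2.minEnclosingCircle(t[:,:2].astype(np.float32))[0] if len(t) else 0,4),np.round(np.nanmax(Q[:,2]),4))
    # all tall things, any colour
    tall=(X[...,2]>.075)&(X[...,2]<.095)&rng&(X[...,1]>.05)&(X[...,1]<.6)
    k,l,st,_=cv2.connectedComponentsWithStats(tall.astype(np.uint8))
    for i in range(1,k):
        if st[i,4]>20:
            t=X[l==i]; a=cv2.minEnclosingCircle(t[:,:2].astype(np.float32)); print(' tall',np.round(a[0],4),round(a[1],4),np.round(np.median(t[:,2]),4))
    rg=(S<60)&(X[...,2]>.018)&(X[...,2]<.032)&(X[...,0]>.4)&(np.abs(X[...,1]+.12)<.3)&rng
    k,l,st,_=cv2.connectedComponentsWithStats(rg.astype(np.uint8))
    for i in range(1,k):
        if st[i,4]>40: t=X[l==i]; a=cv2.minEnclosingCircle(t[:,:2].astype(np.float32)); print(' ring',np.round(a[0],4),round(a[1],4),np.round(np.median(t[:,2]),4))
E
```

```text
top tray rect ((594.4988403320312, -215.64169311523438), (225.34872436523438, 130.3943634033203), 88.8131332397461) ztop 0.02201977664677062 floor z 0.004152890102438663
 box [[527.0, -326.8999938964844], [657.2999877929688, -329.6000061035156], [662.0, -104.30000305175781], [531.5999755859375, -101.5999984741211]]
 brass [ 75 120  47  44 577] [0.692  0.3848 0.0215] top 0 0 0.0288
 brass [190 219  23  19 294] [0.5248 0.1678 0.0819] top 244 [0.5263 0.1726] 0.0876
 tall [0.643  0.1735] 0.018 0.0827
 tall [0.5262 0.1725] 0.018 0.0827
 tall [0.5071 0.3092] 0.0188 0.0824
 ring [ 0.5694 -0.1415] 0.0207 0.0243
 ring [ 0.5679 -0.2149] 0.021 0.024
scene tray rect ((597.034423828125, -216.72865295410156), (226.0288543701172, 134.25015258789062), 88.54753112792969) ztop 0.02319922494448118 floor z 0.005584712477552368
 box [[527.0999755859375, -328.0], [661.2999877929688, -331.3999938964844], [667.0, -105.5], [532.7999877929688, -102.0]]
 brass [545 176  15  31 203] [0.5221 0.5755 0.0349] top 0 0 0.0515
 brass [339 185  20  19 134] [0.5349 0.1709 0.0845] top 122 [0.53   0.1719] 0.0867
 tall [0.5081 0.3081] 0.0185 0.0847
 tall [0.5286 0.1731] 0.0192 0.0845
 tall [0.6449 0.1731] 0.0188 0.0844
 ring [ 0.5707 -0.2157] 0.0215 0.0254
 ring [ 0.5715 -0.1409] 0.0211 0.0257
 ring [0.6522 0.1676] 0.0153 0.0247
```

Tray centre is about (0.5955, -0.216) with yaw -1.3°. The empty cell is therefore at about (0.567, -0.289), and the brass sleeve at about (0.527, 0.173). Sizes, heights and spacings match the given values. First I move towards the cell, closing the fingers and turning the tool so it closes along world x.

```bash
python3 -m inch '[[[-0.79,-0.85,0,0,0,0.379,-1],[-0.79,-0.85,0,0,0,0.379,-1],[-0.79,-0.85,0,0,0,0.379,-1],[-0.79,-0.85,0,0,0,0.379,-1],[-0.79,-0.85,0,0,0,0.379,-1],[-0.79,-0.85,0,0,0,0.379,-1],[-0.79,-0.85,0,0,0,0.379,-1],[-0.79,-0.85,0,0,0,0.379,-1],[-0.79,-0.85,0,0,0,0.379,-1],[-0.79,-0.85,0,0,0,0.379,-1]]]' 15
```

```text
time_s: 1.1
tool_pos: [0.4003, 0.1438, 0.2146]
tool_rot: [[0.004, 1.0, 0.0], [1.0, -0.004, -0.0], [-0.0, 0.0, -1.0]]
contact_force: [0.0, 0.3, -0.3]
gripper_width: 0.0208
finger_force: 0.0
```

```bash
python3 -m inch '[[[-1,0.41,0.1,0,0,0,-1],[-1,0.41,0.1,0,0,0,-1],[-1,0.41,0.1,0,0,0,-1],[-1,0.41,0.1,0,0,0,-1],[-1,0.41,0.1,0,0,0,-1],[-1,0.41,0.1,0,0,0,-1],[-1,0.41,0.1,0,0,0,-1],[-1,0.41,0.1,0,0,0,-1],[-1,0.41,0.1,0,0,0,-1],[-1,0.41,0.1,0,0,0,-1]]]' && python3 - <<'E'
from h import *
s=get_state(); R=np.array(s["tool_rot"]);t=np.array(s["tool_pos"]); c=camera("wrist"); print(np.round(t,4),np.round(R,3).tolist(),np.round(s['joint_positions'],1))
cv2.imwrite('pics/w1.png',c["color"][...,::-1]); X=cloud(c,R,t)
hsv=cv2.cvtColor(c["color"],cv2.COLOR_RGB2HSV); H,S,V=cv2.split(hsv)
blue=(H>100)&(H<130)&(S>140)
f=blue&(X[...,2]>.0)&(X[...,2]<.011)&(X[...,1]<-.24)
k,l,st,ce=cv2.connectedComponentsWithStats(f.astype(np.uint8)); i=1+st[1:,4].argmax()
P=X[l==i]; print(st[i],np.median(P[:,2]),cv2.minAreaRect(P[:,:2].astype(np.float32)*1000))
w=blue&(X[...,2]>.019)&(X[...,2]<.03); P=X[w]; print('walls',P.min(0),P.max(0))
E
```

```text
time_s: 2.1
tool_pos: [0.5636, -0.2566, 0.1732]
tool_rot: [[0.004, 1.0, -0.001], [1.0, -0.004, 0.0], [0.0, -0.001, -1.0]]
contact_force: [-0.1, 0.9, 0.5]
gripper_width: 0.0005
finger_force: 0.0
[ 0.5636 -0.2566  0.1732] [[0.004, 1.0, -0.001], [1.0, -0.004, 0.0], [0.0, -0.001, -1.0]] [-30.6  30.1  92.8  -0.   57.1 -30.4]
[ 253  197   60   51 2596] 0.0073599310942822765 ((566.8353271484375, -291.08758544921875), (64.7754135131836, 70.53941345214844), 89.65445709228516)
walls [ 0.52922107 -0.32312936  0.01900364] [ 0.66183179 -0.10376712  0.02762356]
```

View pics/w1.png

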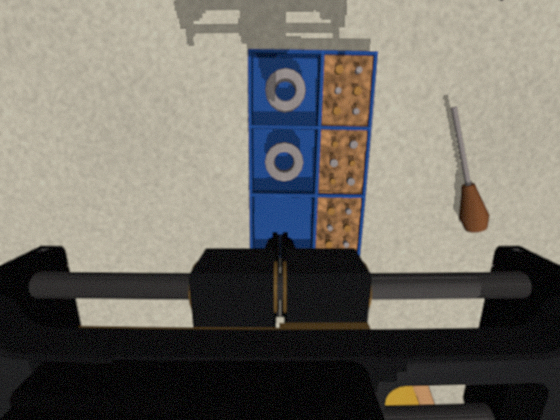

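The wrist view shows the empty cell at about (283,222), clear, with rings in the two cells beyond at (284,161) and (285,90). Visible floor agrees with (0.567, -0.289). I descend.

```bash
python3 -m inch '[[[-0.081,0.008,0.2,0,0,0,-1],[-0.081,0.008,0.3,0,0,0,-1],[-0.081,0.008,0.36,0,0,0,-1],[-0.081,0.008,0.39,0,0,0,-1],[-0.081,0.008,0.4,0,0,0,-1],[-0.081,0.008,0.4,0,0,0,-1],[-0.081,0.008,0.4,0,0,0,-1]]]'
```

```text
time_s: 2.85
tool_pos: [0.5672, -0.2854, 0.017]
tool_rot: [[0.0, 1.0, 0.003], [1.0, -0.0, -0.002], [-0.002, 0.003, -1.0]]
contact_force: [-0.2, -0.6, 0.6]
gripper_width: 0.0006
finger_force: 0.0
```

```bash
python3 -m inch '[[[0,0,0.005,0,0,0,-1],[0,0,0.01,0,0,0,-1],[0,0,0.0125,0,0,0,-1],[0,0,0.015,0,0,0,-1],[0,0,0.015,0,0,0,-1]]]'
```

```text
time_s: 3.35
tool_pos: [0.5661, -0.2853, 0.0085]
tool_rot: [[0.001, 1.0, -0.0], [1.0, -0.001, 0.0], [0.0, -0.0, -1.0]]
contact_force: [0.2, -0.5, 0.3]
gripper_width: 0.0006
finger_force: 0.0
```

```bash
python3 -m inch '[[[0,0,0.0025,0,0,0,-1],[0,0,0.005,0,0,0,-1],[0,0,0.0075,0,0,0,-1],[0,0,0.0075,0,0,0,-1],[0,0,0.0075,0,0,0,-1]]]'
```

```text
time_s: 3.85
tool_pos: [0.5662, -0.2854, 0.0063]
tool_rot: [[0.001, 1.0, 0.0], [1.0, -0.001, -0.0], [-0.0, 0.0, -1.0]]
contact_force: [-2.6, 1.7, 8.6]
gripper_width: 0.0005
finger_force: 4.3
```

Contact: 8.6 N at z = 6.3 mm, which is the bare bottom. Now up and over to the brass sleeve, opening the fingers.

```bash
python3 -m inch '[[[0,0,-0.12,0,0,0,-1],[0,0,-0.24,0,0,0,-1],[0,0,-0.36,0,0,0,-1],[0,0,-0.44,0,0,0,1],[0.7,-0.07,-0.46,0,0,0,1],[0.7,-0.07,-0.46,0,0,0,1],[0.7,-0.07,-0.46,0,0,0,1],[0.7,-0.07,-0.46,0,0,0,1],[0.7,-0.07,-0.46,0,0,0,1],[0.7,-0.07,-0.46,0,0,0,1]]]' && python3 - <<'E'
from h import *
s=get_state(); R=np.array(s["tool_rot"]);t=np.array(s["tool_pos"]); c=camera("wrist"); print(np.round(t,4))
cv2.imwrite('pics/w2.png',c["color"][...,::-1]); X=cloud(c,R,t)
tall=(X[...,2]>.078)&(X[...,2]<.092)&(X[...,1]>t[1]+.04)
k,l,st,_=cv2.connectedComponentsWithStats(tall.astype(np.uint8))
for i in range(1,k):
    if st[i,4]>60:
        P=X[l==i]; a=cv2.minEnclosingCircle(P[:,:2].astype(np.float32)); print(st[i],np.round(a[0],4),round(a[1],4),np.round(np.median(P,0),4),c["color"][l==i].mean(0).round())
E
```

```text
time_s: 4.85
tool_pos: [0.5376, -0.0025, 0.1898]
tool_rot: [[-0.001, 1.0, 0.0], [1.0, 0.001, 0.0], [0.0, 0.0, -1.0]]
contact_force: [0.1, -0.3, 0.9]
gripper_width: 0.051
finger_force: 0.0
[ 0.5376 -0.0025  0.1898]
[ 246    0   42   32 1103] [0.5266 0.1728] 0.0178 [0.5267 0.1679 0.0852] [74. 54. 30.]
[ 381    0   45   32 1162] [0.6435 0.1732] 0.0184 [0.6418 0.1689 0.0853] [45. 43. 43.]
```

View pics/w2.png

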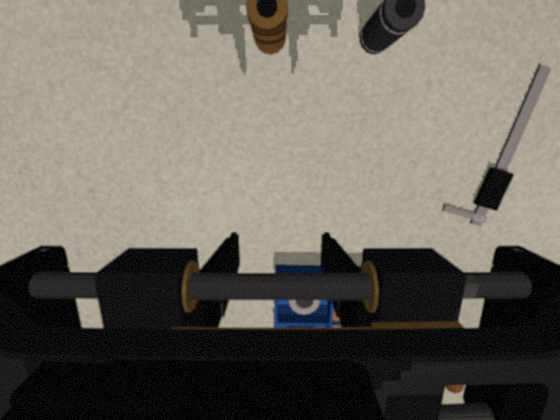

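Brass sleeve at (267,10) in the wrist view, dark steel at (403,12). Measured brass centre is (0.5267, 0.1728), top 85 mm, which agrees with the top camera. I go above it.

```bash
python3 -m inch '[[[0.44,-0.026,0,0,0,0,1],[0.44,-0.026,0,0,0,0,1],[0.44,-0.026,0,0,0,0,1],[0.44,-0.026,0,0,0,0,1],[0.44,-0.026,0.1,0,0,0,1],[0.44,-0.026,0.15,0,0,0,1],[0.44,-0.026,0.15,0,0,0,1]]]'
```

```text
time_s: 5.6
tool_pos: [0.5268, 0.1707, 0.1273]
tool_rot: [[0.0, 1.0, -0.005], [1.0, -0.0, -0.001], [-0.001, -0.005, -1.0]]
contact_force: [0.1, -0.1, 0.6]
gripper_width: 0.095
finger_force: 0.0
```

```bash
python3 -m inch '[[[0.005,0,0.08,0,0,0,1],[0.005,0,0.15,0,0,0,1],[0.005,0,0.2,0,0,0,1],[0.005,0,0.225,0,0,0,1],[0.005,0,0.225,0,0,0,1],[0.005,0,0.225,0,0,0,-0.1],[0.005,0,0.225,0,0,0,-0.2],[0.005,0,0.225,0,0,0,-0.4],[0.005,0,0.225,0,0,0,-1],[0.005,0,0.225,0,0,0,-1]]]' 25
```

```text
time_s: 6.6
tool_pos: [0.5282, 0.1727, 0.04]
tool_rot: [[0.001, 1.0, 0.0], [1.0, -0.001, 0.0], [0.0, 0.0, -1.0]]
contact_force: [0.7, -0.6, 0.1]
gripper_width: 0.0604
finger_force: 0.0
```

```bash
python3 -m inch '[[[0,0,0,0,0,0,-1],[0,0,0,0,0,0,-1],[0,0,0,0,0,0,-1]]]'
```

```text
time_s: 6.9
tool_pos: [0.5279, 0.1727, 0.0396]
tool_rot: [[0.001, 1.0, -0.001], [1.0, -0.001, -0.0], [-0.0, -0.001, -1.0]]
contact_force: [-2.9, -0.0, 2.4]
gripper_width: 0.0365
finger_force: 1.4
```

```bash
python3 -m inch '[[[0,0,0,0,0,0,-1],[0,0,0,0,0,0,-1],[0,0,-0.01,0,0,0,-1],[0,0,-0.05,0,0,0,-1],[0,0,-0.12,0,0,0,-1],[0,0,-0.2,0,0,0,-1],[0,0,-0.26,0,0,0,-1],[0,0,-0.3,0,0,0,-1],[0,0,-0.3,0,0,0,-1],[0,0,-0.3,0,0,0,-1]]]' 35
```

```text
time_s: 7.9
tool_pos: [0.5278, 0.1726, 0.1591]
tool_rot: [[0.001, 1.0, -0.0], [1.0, -0.001, -0.0], [-0.0, -0.0, -1.0]]
contact_force: [-0.7, -0.2, -4.7]
gripper_width: 0.0355
finger_force: 35.0
```

Held (4.7 N weight, 35 N grip). I carry it to the cell at moderate speed.

```bash
python3 -m inch '[[[-0.02,0,0,0,0,0,-1],[-0.07,0,0,0,0,0,-1],[-0.14,0.02,0,0,0,0,-1],[-0.22,0.04,0,0,0,0,-1],[-0.3,0.06,0,0,0,0,-1],[-0.38,0.08,0,0,0,0,-1],[-0.46,0.09,0,0,0,0,-1],[-0.54,0.098,0,0,0,0,-1],[-0.62,0.098,0,0,0,0,-1],[-0.7,0.098,0,0,0,0,-1]]]' && python3 -m inch '[[[-0.08,0,0,0,0,0,-1],[-0.16,0,0,0,0,0,-1],[-0.24,0,0,0,0,0,-1],[-0.32,0,0,0,0,0,-1],[-0.38,0,0,0,0,0,-1],[-0.42,0,0,0,0,0,-1],[-0.44,0,0,0,0,0,-1],[-0.455,0,0,0,0,0,-1],[-0.455,0,0,0,0,0,-1],[-0.455,0,0,0,0,0,-1]]]'; python3 - <<'E'
from h import *
s=get_state(); R=np.array(s["tool_rot"]);t=np.array(s["tool_pos"]); print(t.round(4))
c=camera("top"); X=cloud(c); cv2.imwrite('pics/t2.png',cv2.resize(c["color"][120:280,280:560,::-1],None,fx=2.5,fy=2.5))
c=camera("scene"); cv2.imwrite('pics/s2.png',cv2.resize(c["color"][150:330,0:280,::-1],None,fx=2.5,fy=2.5)); X=cloud(c)
H,S,V=cv2.split(cv2.cvtColor(c["color"],cv2.COLOR_RGB2HSV))
b=(H>10)&(H<30)&(S>100)&(X[...,2]>.05)&(X[...,2]<.25)&(np.abs(X[...,1]-t[1])<.05)&(np.abs(X[...,0]-t[0])<.06)
P=X[b]; print(len(P))
for z in np.arange(np.nanmin(P[:,2]),np.nanmax(P[:,2]),.012):
    q=P[(P[:,2]>=z)&(P[:,2]<z+.012)]
    if len(q): print(round(z,3),len(q),np.round([q[:,1].min(),q[:,1].max(),q[:,0].max()],4))
E
```

```text
time_s: 8.9
tool_pos: [0.5664, -0.1091, 0.1582]
tool_rot: [[0.001, 1.0, -0.002], [1.0, -0.001, 0.001], [0.001, -0.002, -1.0]]
contact_force: [0.4, 0.2, -4.8]
gripper_width: 0.0354
finger_force: 35.0
time_s: 9.9
tool_pos: [0.567, -0.2885, 0.1596]
tool_rot: [[0.0, 1.0, -0.0], [1.0, -0.0, 0.0], [0.0, -0.0, -1.0]]
contact_force: [-0.1, 0.1, -3.3]
gripper_width: 0.0354
finger_force: 35.0
[ 0.567  -0.2885  0.1596]
956
0.12 111 [-0.3001 -0.2702  0.5864]
0.132 159 [-0.302  -0.2701  0.5868]
0.144 164 [-0.3012 -0.2705  0.5866]
0.156 98 [-0.2942 -0.2707  0.5905]
0.168 99 [-0.2943 -0.2703  0.5932]
0.18 99 [-0.2921 -0.2697  0.5957]
0.192 163 [-0.2986 -0.2695  0.5956]
0.204 21 [-0.2933 -0.2728  0.5976]
0.216 3 [-0.2777 -0.2768  0.5971]
0.228 2 [-0.2738 -0.2734  0.605 ]
0.24 37 [-0.2874 -0.2539  0.6116]
```

View pics/s2.png

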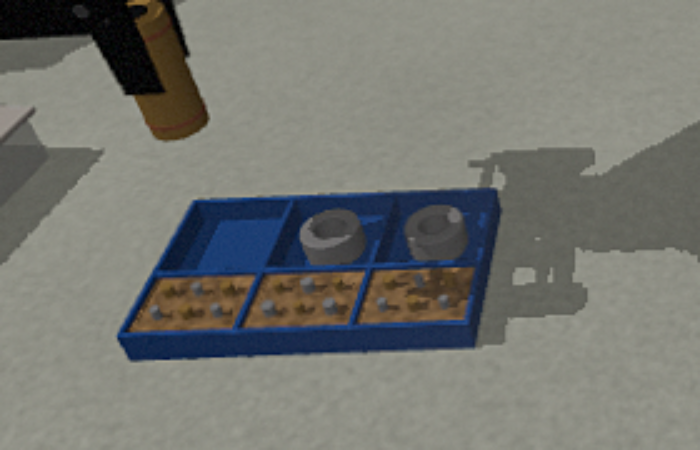

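The sleeve hangs upright (right edge constant at y ≈ -0.270), with its underside at about 0.12 above the empty cell; the rings are undisturbed. Lowering.

```bash
python3 -m inch '[[[0,0,0.04,0,0,0,-1],[0,0,0.1,0,0,0,-1],[0,0,0.16,0,0,0,-1],[0,0,0.21,0,0,0,-1],[0,0,0.24,0,0,0,-1],[0,0,0.255,0,0,0,-1],[0,0,0.265,0,0,0,-1],[0,0,0.27,0,0,0,-1],[0,0,0.27,0,0,0,-1],[0,0,0.27,0,0,0,-1]]]' && python3 -m inch '[[[0,0,0.003,0,0,0,-1],[0,0,0.006,0,0,0,-1],[0,0,0.008,0,0,0,-1],[0,0,0.008,0,0,0,-1]]]'
```

```text
time_s: 11.0
tool_pos: [0.5672, -0.2895, 0.0522]
tool_rot: [[0.001, 1.0, 0.001], [1.0, -0.001, -0.0], [-0.0, 0.001, -1.0]]
contact_force: [0.4, 0.9, -4.8]
gripper_width: 0.0354
finger_force: 35.0
time_s: 11.4
tool_pos: [0.5669, -0.2893, 0.0483]
tool_rot: [[0.001, 1.0, -0.0], [1.0, -0.001, 0.0], [0.0, -0.0, -1.0]]
contact_force: [-0.6, 0.9, -4.3]
gripper_width: 0.0353
finger_force: 35.0
```

```bash
python3 -m inch '[[[0,0,0.002,0,0,0,-1],[0,0,0.004,0,0,0,-1],[0,0,0.005,0,0,0,-1],[0,0,0.005,0,0,0,-1],[0,0,0.005,0,0,0,-1]]]'; python3 -m inch '[[[0,0,0.002,0,0,0,-1],[0,0,0.002,0,0,0,-1],[0,0,0.002,0,0,0,-1]]]'
```

```text
time_s: 11.9
tool_pos: [0.567, -0.2893, 0.0464]
tool_rot: [[0.001, 1.0, 0.0], [1.0, -0.001, 0.0], [0.0, 0.0, -1.0]]
contact_force: [-0.7, 0.3, -3.9]
gripper_width: 0.0354
finger_force: 35.0
time_s: 12.2
tool_pos: [0.567, -0.2894, 0.0457]
tool_rot: [[0.001, 1.0, 0.0], [1.0, -0.001, -0.0], [-0.0, 0.0, -1.0]]
contact_force: [0.5, 0.6, -3.0]
gripper_width: 0.0354
finger_force: 35.0
```

```bash
python3 -m inch '[[[0,0,0.002,0,0,0,-1],[0,0,0.002,0,0,0,-1],[0,0,0.002,0,0,0,-1]]]'; python3 -m inch '[[[0,0,0.002,0,0,0,-1],[0,0,0.002,0,0,0,-1],[0,0,0.002,0,0,0,-1]]]'
```

```text
time_s: 12.5
tool_pos: [0.5671, -0.2894, 0.0456]
tool_rot: [[0.001, 1.0, 0.0], [1.0, -0.001, -0.0], [-0.0, 0.0, -1.0]]
contact_force: [-2.7, 1.9, 5.2]
gripper_width: 0.0354
finger_force: 35.0
time_s: 12.8
tool_pos: [0.5671, -0.2894, 0.0456]
tool_rot: [[0.001, 1.0, 0.001], [1.0, -0.001, -0.001], [-0.001, 0.001, -1.0]]
contact_force: [-4.9, 2.1, 13.1]
gripper_width: 0.0349
finger_force: 35.0
```

The sleeve is seated at TCP z = 0.0456 as predicted, pressing on the bottom. I release and then retreat straight up.

```bash
python3 -m inch '[[[0,0,0,0,0,0,-0.2],[0,0,0,0,0,0,-0.1],[0,0,0,0,0,0,0.2],[0,0,0,0,0,0,0.6],[0,0,0,0,0,0,0.8],[0,0,0,0,0,0,0.8],[0,0,0,0,0,0,0.8]]]' && python3 -m inch '[[[0,0,-0.03,0,0,0,0.8],[0,0,-0.1,0,0,0,0.8],[0,0,-0.2,0,0,0,0.8],[0,0,-0.3,0,0,0,0.8],[-0.0,0,-0.4,0,0,0,0.8],[0,0,-0.4,0,0,0,0.8],[0,0,-0.4,0,0,0,0.8],[0.2,0,-0.4,0,0,0,0.8],[0.4,0,-0.4,0,0,0,0.8],[0.4,0,-0.4,0,0,0,0.8]]]' && python3 -m inch '[[[0.2,0,0,0,0,0,0.8],[0.2,0,0,0,0,0,0.8],[0.2,0,0,0,0,0,0.8],[0.2,0,0,0,0,0,0.8]]]'; python3 - <<'E'
from h import *
c=camera("scene"); cv2.imwrite('pics/s3.png',cv2.resize(c["color"][130:330,0:280,::-1],None,fx=2.5,fy=2.5))
for n in("scene","top"):
    c=camera(n); X=cloud(c); b=(X[...,2]>.08)&(X[...,2]<.1)&(X[...,1]<-.2)&(X[...,1]>-.35)&(X[...,0]>.5)&(X[...,0]<.65); P=X[b]
    print(len(P), cv2.minEnclosingCircle(P[:,:2].astype(np.float32)),np.median(P[:,2]))
E
```

```text
time_s: 13.5
tool_pos: [0.567, -0.2893, 0.0439]
tool_rot: [[0.001, 1.0, -0.0], [1.0, -0.001, 0.0], [0.0, -0.0, -1.0]]
contact_force: [0.5, 0.2, -0.7]
gripper_width: 0.0773
finger_force: 0.0
time_s: 14.5
tool_pos: [0.5662, -0.1378, 0.2028]
tool_rot: [[0.002, 1.0, -0.002], [1.0, -0.002, 0.001], [0.001, -0.002, -1.0]]
contact_force: [1.8, 0.8, -0.4]
gripper_width: 0.0857
finger_force: 0.0
time_s: 14.9
tool_pos: [0.5668, -0.059, 0.2033]
tool_rot: [[-0.001, 1.0, -0.001], [1.0, 0.001, 0.0], [0.0, -0.001, -1.0]]
contact_force: [0.6, -0.9, -0.4]
gripper_width: 0.0857
finger_force: 0.0
334 ((0.5684547424316406, -0.289022833108902), 0.018950052559375763) 0.08979595367380558
328 ((0.5668677091598511, -0.28862321376800537), 0.01816665567457676) 0.08824675738936208
```

View pics/s3.png

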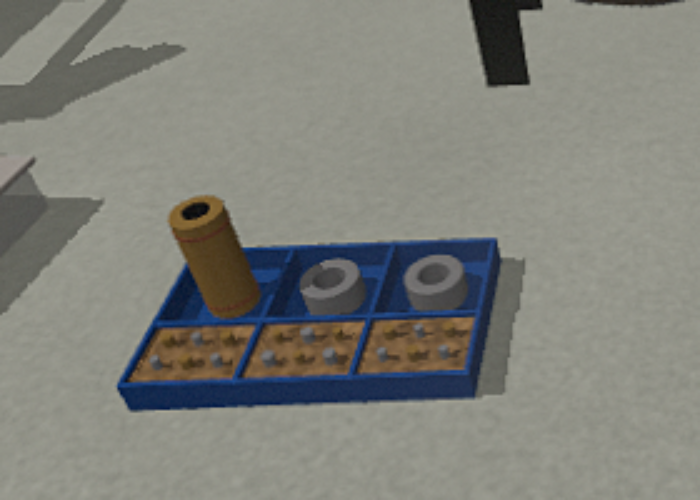

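The sleeve stands in the cell (crop pixel (220,255)), its top centred on (0.567, -0.289) at about 90 mm. Both rings lie in their cells and the robot is clear.

```bash
python3 -c "
from plant import *
print(job_done())"
```

```text
the job is handed in; nothing more can be done
None
```

The job is handed in: I touched the empty cell's bottom with bare, closed fingertips and felt only the bottom, then stood the brass sleeve upright in it, lowered right down before letting go; both rings still lie in their cells.

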